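Clamp a hinge bracket under the knurled nut of its fixture

ROBOT

A 7-joint arm with a two-finger parallel gripper is mounted at the origin on the work surface. World frame = base frame: x ahead of the robot, y to its left, z up, the work surface at z = 0. Lengths are in m, angles in rad, forces in N, time in s.
With the tool pointing down it reaches from about 0.425 to 0.925 m from the base axis. Payload 6.8 kg.
Tool frame: the origin (TCP) lies on the centre line of the jaws, within the pads' length; the fingertips stand 14 mm ahead of it and the grasp point (between the pads) lies 5 mm behind it (r.nose_length is the distance from the TCP to the fingertips, in m); z points along the fingers, y is the direction in which the jaws open and shut (so a half turn about z gives the same grasp; the last joint's range is limited). The gripper opens to 85 mm and grips with 20 to 120 N. Pads are 22 mm wide; open, the fingers measure 114 mm over their backs; the gripper's body (76 mm by 85 mm) begins 54 mm behind the grasp point. The pads swing forward as they close: fully open they stand 13 mm farther back than shut.
Start: joints at [-1.455, 0.477, 0.022, 1.555, -0.011, 1.109, -0.083], TCP at [0.15, 0.658, 0.245] pointing down, gripper open.
Joint ranges: [-2.96, 2.96], [-0.34, 2.1], [-1.41, 1.46], [0.24, 2.44], [-1.37, 4.51], [0.17, 1.92], [-2.96, 2.96]. Speed limits (rad/s): [2.39, 2.39, 3.14, 3.14, 3.14, 3.14, 3.14].

INTERFACE

Orientations are given as a rotation vector (axis times angle).
In Python, from bench import r, imaging, look_for, outline_of gives the robot as it stands. The module is installed in compiled form; this text tells all that it offers.
- The arm moves only by the tool carry_out, never from a script. Its arguments are lists of equal length, an entry for each row: "offset": the shift along the tool's x, y, z as a fraction of full scale, a list of three; "turn": the turn, a rotation vector about the tool's x, y, z as a fraction of full scale, a list of three. A call has 1 to 8 rows; each row is the pose to reach, as a shift and turn from the pose commanded when the call began, along the tool's axes at that moment; what a row does not reach only later rows make up. Full scale, the value 1, is 0.5 m for a shift and 1.5 rad for a turn. A row lasts 1/10 s, in which the tool goes at most 50 mm and 8.59 degrees, less where a joint would pass 70% of its speed; a pose out of reach is approached as far as the arm can. A call with a number of a shift or a turn outside -1 to 1 is refused whole. A call with a gripper value outside its range is refused whole. "hand" is the closure, from 0 (fully open) to 1 (shut), set as the call begins (left out, the last holds). The fingers move at their own pace and stop on an object; "force" is the grip in N (left out, the last holds). Time passes only in rows, so rows that repeat a pose let the fingers close. It gives the time, the measured TCP pose, the force and the opening at its end, in the units of the state.
- r.get_obs(): the state, without advancing time (a new reading comes with each control period).
- imaging.grab_frame(name): name is "scene" or "side" or "wrist"; returns a dict with "pixels" (420x560x3 uint8, red, green, blue), "fx", "fy", "cx", "cy" (pixels), "R" (3x3) and "t" (3): a world point X has camera coordinates R X + t. Camera axes: x right, y down, z forward; pixel columns grow to the right and rows downward; lengths in m; the calibration is good to about 2 mm. A picture is of the moment at which its call begins. There is no depth.
- r.hand_in(): hands the job in, once; it reports no verdict.
Trained networks look in the newest picture that a camera, given by its name, has taken for a name from the list of things; names that differ only in an ending like _2 or _b are one class to them, and where a whole thing is asked for, a point or a joint stands for the part that bears it (a point fixed in the world has none). Each returns a list of dicts, best first, with "score" (0 to 1); they miss things now and then, are a little off and sometimes report something else, mostly with a low value. They report only what shows in the picture. A call takes as long as a camera call.
- look_for(query, camera): "xyz" ([x, y, z] in m, in the coordinates of the camera as it stood for that picture, good to about 4 mm: the middle of the surface that is visible of it).
- outline_of(query, camera): "region" (420x560 bool, what is visible of it).
The state is a dict: "clock": time; "joints": joint angles; "qvel": joint speeds; "tau": joint torques, N m; "tcp_pos": TCP position; "orientation": TCP orientation; "contact_force": force on the tool from outside, world axes, zero at the start; "moment": the same for the moment, N m; "grip_width": finger opening in m.
Only numpy, scipy, OpenCV 4.12 (cv2) and the standard library are available. Lean on these libraries where they do the work, as an engineer would, in place of code of your own. Each camera call takes 0.05 s, during which the arm holds its last target. There are 200 camera calls.

TASK

Take the hinge bracket off its display peg, lifting it to clear the peg's upturned tip, and stand it flat on the clamping plate, lined up between the two guide strips, with its forked foot slid under the raised knurled nut right up to the stud. Then screw the nut down clockwise until it stops tight, so that the bracket is clamped, and let go. Leave the other things on the bench where they are.

Things in the scene. Friction and masses are not known exactly. Their poses are not given: they have to be found in the camera images.
- bracket_mid (a point): Loose hinge bracket, 0.35 kg, grey cast aluminium, an inverted T: 137 mm long (x), 60 wide (y), 100 tall. This point: web's centre plane, 50 mm above the foot's underside. z up; the fork points to -x. Upright web 10 mm thick (x), 44 wide (y), to 100 mm above the underside. Hangs level by its eye on the peg, fork towards the peg's tip, underside 40 mm above the bench; stands by itself on its foot.
- bracket_eye (a point): Centre of the bracket's hanging eye, 52 mm above the foot's underside: an oblong hole through the web along x, 22 mm wide (y), 28 mm high. Above it is a solid tab, 34 mm high, 44 wide, 10 thick. Hold the bracket by the web's 44 mm width (fingers at +-y straddle the peg) or by the tab's thickness. Axes as the bracket's.
- fork (a point): Point in the bracket's foot where the stud's axis comes: 70 mm to -x of the web's centre plane, level with the foot's underside. Foot: 8 mm plate from 93 mm ahead (-x) of the web's centre plane to 25 mm behind; its slot is 22 mm wide, open at the -x end, its closed end 11 mm to +x of this point. Axes as the bracket's. A dark spring barrel, 27 mm thick, lies 16 to 44 mm behind the web plane.
- stand: Fixed grey peg stand. Origin on the bench under the hung bracket's web (it hangs within 6 mm of it along x). Post 18 mm wide (y), 116 tall, at x = 60 to 76 mm; base plate 10 mm thick at x = 25 to 125 mm. The steel peg, 8 mm thick, runs level from the post towards -x to its tip, axis 102 mm above the bench (upper side 106).
- peg_tip (a point): Where the peg's axis turns up, 35 mm to -x of the stand's origin, 102 mm high; axes as the stand's. The upturned tip is 8 mm thick and rises 8 mm above the peg's upper side, so the hung bracket must be raised more than 8 and less than 20 mm to slide off to -x; it is off once the web's centre plane is 10 mm or more to -x of this point.
- stud_foot (a point): Foot of the upright stud (16 mm diameter, top 96 mm above the bench) on the top of the fixed aluminium clamping plate, 12 mm above the bench. The plate runs along x from -50 to +130 mm, 115 mm wide; guide strips 4 mm high along its edges leave 74 mm between them. The bracket is slid in along -x from the +x end; its web ends about 70 mm to +x of the stud.
- nut_grip (a point): Centre of the knurled grip of the steel nut on the stud: round, 45 mm diameter, 33 high (16.5 above and below this point), on the stud's axis; 93.5 mm above the bench at joint 0, sinking 3 mm per rad. Below it come a 24 mm sleeve and the pressure washer, at the start 5.4 to 8.4 mm higher than the top of a foot standing on the plate.
- nut (a joint): Turn of the nut, rad: 0 fully up, grows clockwise seen from above, 3.8 = hard stop, tight. Starts at 0.2 to 1.2. Needs 0.1 to 0.2 N m, stays where it is left, steep thread (3 mm per rad). With the bracket in place the sprung washer meets the foot at 3.0 rad and presses it with about 16 N at the stop.
- washer: The nut's sprung pressure washer, 38 mm diameter, 6 mm thick, on the stud; it does not turn. Origin on the stud's axis, 29 mm below its underside.
- yoke_a: Loose bystander: small grey hinge yoke with a spring, 60 x 46 x 37 mm, origin under its centre.
- yoke_b: Loose bystander: the same kind of small hinge yoke, origin under its centre.
- wrench: Loose bystander: a wrench lying on the robot's side of the bench.
- screwdriver: Loose bystander: a screwdriver lying on the robot's side of the bench.
- oil_bottle: Loose bystander: white bottle 52 mm wide, 130 mm tall, beyond the work area.
- spring_cup: Loose bystander: grey bowl 68 mm wide, 60 mm tall, beyond the work area.

How it is judged:
On the way, in this order (a step that is already met when the one before it is completed fails the run):
1. the bracket is slid off the peg, past its upturned tip (x of bracket_mid in the frame of peg_tip below -0.009 m), for 0.1 s.
2. the fork is under the nut and up to the stud, the foot level and on the plate or just above it, while the nut is still up (horizontal distance between fork and stud_foot below 0.007 m and z of fork in the frame of stud_foot below 0.008 m and angle between bracket_mid's own z axis and vertical below 0.1 rad and angle between the x axis of bracket_mid and the x axis of stud_foot, either way round below 0.2 rad and value of joint nut below 2.6 rad), for 0.2 s.
At the end, for the whole second after the job is handed in: the fork's point within 7 mm of the stud's axis, the foot on the plate (less than 3 mm above it, tilt under 0.05 rad) and within 0.2 rad of the plate's direction, the nut within 0.15 rad of its hard stop and its washer pressing on the bracket with more than 5 N (horizontal distance between fork and stud_foot below 0.007 m and z of fork in the frame of stud_foot below 0.003 m and angle between bracket_mid's own z axis and vertical below 0.05 rad and angle between the x axis of bracket_mid and the x axis of stud_foot, either way round below 0.2 rad and value of joint nut above 3.65 rad and contact force between washer and bracket above 5 N); the robot touches nothing.
It fails at once if a loose bystander is moved by more than 30 mm (distance of any of yoke_a, yoke_b, wrench, screwdriver, oil_bottle, spring_cup from where it was at the start of the episode above 0.03 m).
It also fails if it takes over 72 s, if anything falls off the work surface, if the arm or the gripper's body presses on something with over 40 N, if the wrist force passes 120 N, or if a joint passes its speed limit or range.

## Working session

There is one attempt and no reset: what is moved stays moved. The work goes in short steps, Python scripts to look and compute and a tool call to move; the robot and the scene stay as the last step left them, time stands still between calls to the robot, and variables do not carry over. Pictures are saved under pics/ and viewed, about 8 in all and at most 12, crops included, and the job is handed in when it is done.

Besides the shell and the picture viewer there is one more tool, called after "Request:" as a command line: name --argument value ..., lists and objects as JSON in quotes. carry_out: Moves the arm, as the interface text tells. Shift numbers are shares of 0.5 m and turn numbers shares of 1.5 rad, none past 1 either way. Its arguments: {"type":"object","properties":{"offset":{"type":"array","items":{"type":"array","items":{"type":"number","minimum":-1,"maximum":1}}},"turn":{"type":"array","items":{"type":"array","items":{"type":"number","minimum":-1,"maximum":1}}},"hand":{"type":"number"},"force":{"type":"number"}},"required":["offset","turn"]}

```bash
mkdir -p pics
cat > h.py <<'E'
from bench import r, imaging, look_for, outline_of
import numpy as np, cv2
from scipy.spatial.transform import Rotation as Ro
def snap(c,fn=None):
    f=imaging.grab_frame(c)
    if fn: cv2.imwrite('pics/'+fn,np.ascontiguousarray(f['pixels'][:,:,::-1]))
    return f
def w(f,x): return f['R'].T@(np.array(x)-f['t'])
def proj(f,X):
    c=f['R']@np.array(X)+f['t']; return np.array([f['fx']*c[0]/c[2]+f['cx'],f['fy']*c[1]/c[2]+f['cy']])
def st():
    o=r.get_obs(); print('t',o['clock'],'p',np.round(o['tcp_pos'],4),'rv',np.round(o['orientation'],3),'F',np.round(o['contact_force'],1),'w',o['grip_width']); return o
def plan(p,yaw=None):
    "prints offset in tool axes (fraction) to reach p with tool down, and turn"
    o=r.get_obs(); R0=Ro.from_rotvec(o['orientation'])
    d=R0.inv().apply(np.array(p)-o['tcp_pos'])/.5
    print('off',np.round(d,3))
    if yaw is not None:
        ty=np.array([[np.cos(yaw),-np.sin(yaw),0],[np.sin(yaw),np.cos(yaw),0],[0,0,1]])@np.diag([1,-1,-1])
        print('turn',np.round((R0.inv()*Ro.from_matrix(ty)).as_rotvec()/1.5,3))
E
python3 - <<'E'
from h import *
st(); fs={}
for c in ('scene','side'):
    f=snap(c,c+'0.png'); print(c,'campos',np.round(w(f,[0,0,0]),3))
    for q in ['bracket_mid','bracket_eye','fork','stand','peg_tip','stud_foot','nut_grip','washer','yoke_a','oil_bottle','spring_cup','wrench','screwdriver']:
        print(q,[(np.round(w(f,d['xyz']),3).tolist(),round(d['score'],2)) for d in look_for(q,c)[:2]])
a=cv2.imread('pics/scene0.png');b=cv2.imread('pics/side0.png')
E
```

```text
t 0.0 p [0.1497 0.6576 0.2443] rv [-3.510e-01 -3.122e+00  3.000e-03] F [-0.9  0.8 -0.2] w 0.08527660383163066
scene campos [0.982 0.087 0.816]
bracket_mid [([0.585, 0.182, 0.057], 0.95)]
bracket_eye [([0.585, 0.182, 0.056], 0.73)]
fork [([0.584, 0.187, 0.053], 0.93)]
stand [([0.66, 0.207, 0.01], 0.6)]
peg_tip [([0.66, 0.207, 0.012], 0.69), ([0.585, 0.183, 0.057], 0.49)]
stud_foot [([0.532, -0.245, 0.009], 0.9)]
nut_grip [([0.493, -0.252, 0.106], 0.64)]
washer [([0.498, -0.242, 0.034], 0.66)]
yoke_a [([0.493, -0.007, 0.019], 0.93), ([0.676, -0.014, 0.013], 0.91)]
oil_bottle [([0.78, -0.01, 0.086], 0.74), ([0.38, -0.239, 0.021], 0.15)]
spring_cup [([0.743, -0.173, 0.04], 0.57), ([0.585, 0.18, 0.057], 0.28)]
wrench [([0.319, 0.221, 0.008], 0.56)]
screwdriver [([0.382, -0.239, 0.017], 0.96), ([0.741, -0.172, 0.036], 0.28)]
side campos [0.194 0.637 0.617]
bracket_mid []
bracket_eye [([0.571, 0.195, 0.058], 0.71)]
fork [([0.575, 0.201, 0.053], 0.8)]
stand [([0.646, 0.227, 0.011], 0.67)]
peg_tip [([0.65, 0.224, 0.012], 0.72)]
stud_foot [([0.501, -0.239, 0.01], 0.91), ([0.488, -0.245, 0.036], 0.46)]
nut_grip [([0.486, -0.241, 0.102], 0.92)]
washer [([0.486, -0.245, 0.037], 0.55)]
yoke_a [([0.658, -0.002, 0.025], 0.69), ([0.476, 0.002, 0.023], 0.58)]
oil_bottle [([0.756, 0.0, 0.07], 0.78)]
spring_cup [([0.747, -0.152, 0.042], 0.87)]
wrench [([0.3, 0.228, 0.008], 0.71)]
screwdriver [([0.372, -0.232, 0.02], 0.9)]
```

View pics/scene0.png

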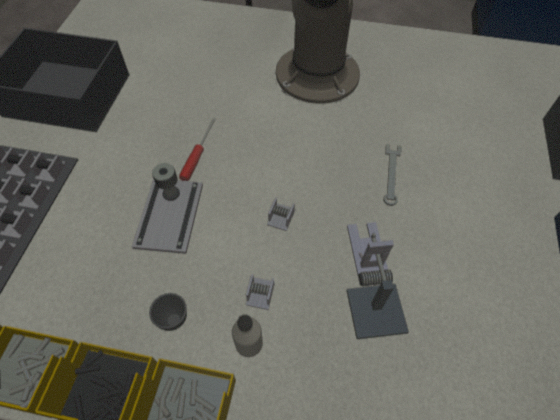

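View pics/side0.png

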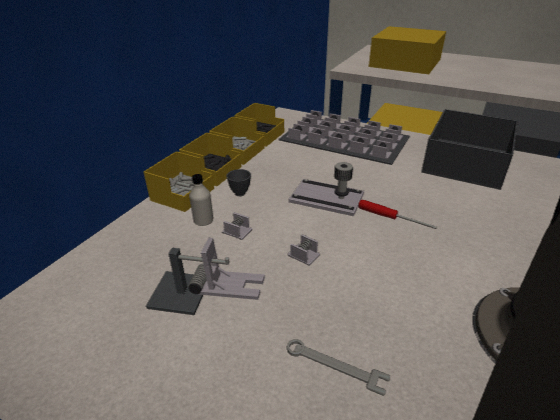

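The scene picture shows the bracket on the peg at about (375,250), with its fork towards the robot, and the stand base at (378,310). The clamping plate is at (168,215) with the nut at (164,175). The yokes at (281,213) and (260,291), the bottle and the cup are clear of both. The side picture agrees.

```bash
cat >> h.py <<'E'
def ray(f,uv,z):
    uv=np.atleast_2d(uv).astype(float)
    d=np.c_[(uv[:,0]-f['cx'])/f['fx'],(uv[:,1]-f['cy'])/f['fy'],np.ones(len(uv))]@f['R']
    c=-f['R'].T@f['t']; return c+d*((z-c[2])/d[:,2])[:,None]
def reg(q,c,i=0):
    l=outline_of(q,c); return l[i]['region'] if len(l)>i else None
def rect(f,m,z):
    m=cv2.morphologyEx(m.astype(np.uint8),cv2.MORPH_OPEN,np.ones((3,3)))
    v,u=np.nonzero(m); P=ray(f,np.c_[u,v],z)[:,:2]
    return cv2.minAreaRect((P*1000).astype(np.float32))
E
python3 - <<'E'
from h import *
for c in ('scene','side'):
    f=snap(c)
    for q,z in (('stud_foot',.013),('stand',.01),('nut_grip',.1)):
        m=reg(q,c)
        if m is not None: print(c,q,m.sum(),rect(f,m,z))
    f0=f
f=snap('wrist'); o=st()
R0=Ro.from_rotvec(o['orientation'])
print('cam in tool',R0.inv().apply(w(f,[0,0,0])-o['tcp_pos']), 'R cam axes in tool\n',np.round((f['R']@R0.as_matrix()),3),f['fx'],f['cx'],f['cy'])
plan([.53,.17,.35],0.25)
E
```

```text
scene stud_foot 2923 ((605.0938110351562, 197.7904510498047), (219.07704162597656, 102.41007995605469), 16.90711212158203)
scene stand 2883 ((604.2884521484375, 196.4674835205078), (218.87057495117188, 102.77776336669922), 18.01858901977539)
scene nut_grip 618 ((499.7484436035156, -245.45602416992188), (87.5806884765625, 48.28715896606445), 37.961238861083984)
side stud_foot 2033 ((535.2435302734375, -313.96295166015625), (181.95611572265625, 272.9276428222656), 6.34354829788208)
side stand 2100 ((664.8795166015625, 181.590087890625), (145.06207275390625, 183.9318389892578), 18.587661743164062)
side nut_grip 423 ((475.8916015625, -222.14596557617188), (46.69773864746094, 147.36453247070312), 21.71478271484375)
t 1.85 p [0.1498 0.6582 0.2453] rv [-0.351 -3.122  0.   ] F [-0.1  1.  -0.4] w 0.0852199090745698
cam in tool [ 0.07654845  0.0005727  -0.12875167] R cam axes in tool
 [[ 0.001  1.    -0.001]
 [-0.954  0.    -0.299]
 [-0.299  0.001  0.954]] 371.62917102173736 278.0838235198078 205.6356650910763
off [-0.958 -0.783 -0.209]
turn [-0.     0.     1.779]
```

Request:
carry_out --offset '[[-0.97,-0.74,-0.11],[-0.97,-0.74,-0.11],[-0.97,-0.74,-0.11],[-0.97,-0.74,-0.11],[-0.97,-0.74,-0.11],[-0.97,-0.74,-0.11],[-0.97,-0.74,-0.11],[-0.97,-0.74,-0.11]]' --turn '[[0,0,-0.35],[0,0,-0.35],[0,0,-0.35],[0,0,-0.35],[0,0,-0.35],[0,0,-0.35],[0,0,-0.35],[0,0,-0.35]]' --hand 0 --force 60

```text
clock: 2.65
tcp_pos: [0.4061, 0.3505, 0.2818]
orientation: [-0.471, 3.105, 0.001]
contact_force: [0.5, 0.3, -0.1]
grip_width: 0.0854
```

```bash
python3 -c "
from h import *
o=st();plan([.55,.185,.30],3.44);print(o['joints'])"
```

```text
t 2.65 p [0.4061 0.3505 0.2818] rv [-4.710e-01  3.105e+00  1.000e-03] F [ 0.5  0.3 -0.1] w 0.08536094051531455
off [-0.177 -0.402 -0.036]
turn [0.    0.    0.002]
[-0.8801589   0.21279388  0.06066198  1.84808904 -0.01465966  1.08024257
  1.05806786]
```

Request:
carry_out --offset '[[-0.18,-0.4,-0.04],[-0.18,-0.4,-0.04],[-0.18,-0.4,-0.04],[-0.18,-0.4,-0.04],[-0.18,-0.4,-0.04],[-0.18,-0.4,-0.04],[-0.18,-0.4,-0.04]]' --turn '[[0,0,0],[0,0,0],[0,0,0],[0,0,0],[0,0,0],[0,0,0],[0,0,0]]'

```text
clock: 3.35
tcp_pos: [0.55, 0.1883, 0.3011]
orientation: [0.471, -3.106, -0.001]
contact_force: [-0.1, 0.7, 0.2]
grip_width: 0.0853
```

Run:
```python
from h import *
o=st();print(o['joints']);f=snap('wrist','w1.png')
for q in ['bracket_mid','bracket_eye','fork','stand']:
    print(q,[(np.round(w(f,d['xyz']),3).tolist(),round(d['score'],2)) for d in look_for(q,'wrist')[:2]])
m=reg('stand','wrist')
if m is not None: print(rect(f,m,.01))
```

```text
t 3.35 p [0.55   0.1883 0.3011] rv [ 4.710e-01 -3.106e+00 -1.000e-03] F [-0.1  0.7  0.2] w 0.08531269196007185
[-0.59205188  0.27450204  0.19254551  1.72973245 -0.05768326  1.14310588
  1.48897131]
bracket_mid [([0.554, 0.186, 0.052], 0.72)]
bracket_eye [([0.559, 0.194, 0.052], 0.7), ([0.477, -0.003, 0.02], 0.19)]
fork [([0.556, 0.19, 0.052], 0.57)]
stand [([0.65, 0.212, 0.009], 0.87)]
((643.9228515625, 214.43966674804688), (155.91050720214844, 99.4024658203125), 17.968664169311523)
```

View pics/w1.png

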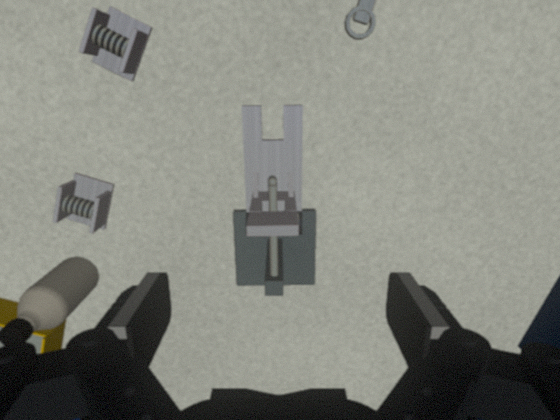

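The wrist view shows the bracket upright in the image: fork tips at (252,105) and (292,105), tab top at about (273,230), peg tip at (272,181). The base plate spans about (236,210) to (315,285). I'll zoom in for exact corners.

Run:
```python
import cv2
a=cv2.imread('pics/w1.png')[95:300,220:335]
a=cv2.convertScaleAbs(a,alpha=1.6)
b=cv2.resize(a[:105],None,fx=5,fy=5,interpolation=cv2.INTER_CUBIC)
c=cv2.resize(a[100:],None,fx=5,fy=5,interpolation=cv2.INTER_CUBIC)
cv2.imwrite('pics/w1c.png',c[:, :])
```

```text
(no output)
```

View pics/w1c.png

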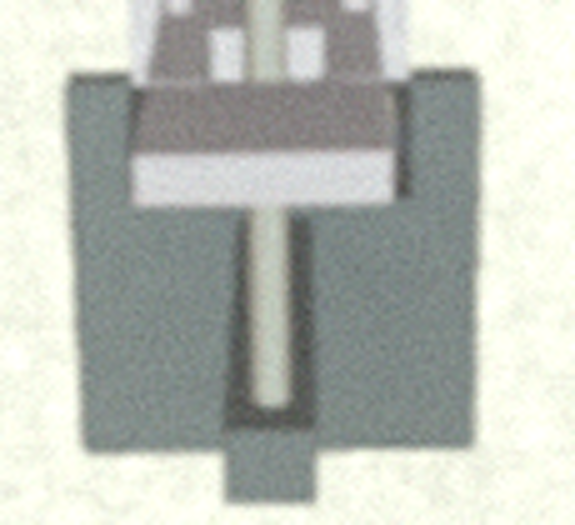

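Run:
```python
from h import *
f=snap('wrist')
def P(l,z): 
    l=np.array(l,float); return ray(f,np.c_[220+(l[:,0]+.5)/5-.5,195+(l[:,1]+.5)/5-.5],z)[:,:2]
def yaw(a,b): d=b-a; return np.arctan2(d[1],d[0])
t=P([(133,153),(393,151),(133,205),(393,203)],.14); print('tab',t.round(4),t.mean(0),'yaw',yaw(t[0],t[1])-np.pi/2, yaw(t[1],t[0])-np.pi/2,np.linalg.norm(t[0]-t[1]),np.linalg.norm(t[0]-t[2]))
p=P([(228,430),(315,427),(228,502),(314,500)],.116); print('post',p.mean(0),yaw((p[0]+p[1])/2,(p[2]+p[3])/2),np.linalg.norm(p[0]-p[1]))
b=P([(69,85),(474,80),(85,450),(472,443)],.01); print('base',b.mean(0),yaw(b[0]+b[1],b[2]+b[3]),np.linalg.norm(b[0]-b[1]),np.linalg.norm(b[0]-b[2]))
a=(t.mean(0)+0);print('tab->post',p.mean(0)-a,np.linalg.norm(p.mean(0)-a),yaw(a,p.mean(0)))
plan([*a,.17],None)
```

```text
tab [[0.5876 0.1741]
 [0.5743 0.2152]
 [0.5965 0.1766]
 [0.5832 0.2181]] [0.58541281 0.19600398] yaw 0.31193031308521113 -2.8296623405045818 0.043224150093769335 0.009298598328567843
post [0.64974563 0.21712834] 0.29447163681057625 0.016453775956491515
base [0.65643628 0.21903504] 0.31874680395617233 0.09637681504312975 0.09755245768846325
tab->post [0.06433282 0.02112436] 0.06771226539014866 0.3172683585012929
off [-0.072 -0.008  0.262]
```

Request:
carry_out --offset '[[-0.072,-0.008,0.09],[-0.072,-0.008,0.18],[-0.072,-0.008,0.2],[-0.072,-0.008,0.26],[-0.072,-0.008,0.32],[-0.072,-0.008,0.378],[-0.072,-0.008,0.378]]' --turn '[[0,0,-0.008],[0,0,-0.008],[0,0,-0.008],[0,0,-0.008],[0,0,-0.008],[0,0,-0.008],[0,0,-0.008]]'

```text
clock: 4.4
tcp_pos: [0.5832, 0.1944, 0.1098]
orientation: [0.49, -3.097, 0.002]
contact_force: [-0.4, 0.3, -0.3]
grip_width: 0.0855
```

Request:
carry_out --offset '[[0,0,0],[0,0,0],[0,0,0],[0,0,0],[0,0,0],[0,0,0],[0,0,0],[0,0,0]]' --turn '[[0,0,0],[0,0,0],[0,0,0],[0,0,0],[0,0,0],[0,0,0],[0,0,0],[0,0,0]]' --hand 1 --force 60

```text
clock: 5.2
tcp_pos: [0.5873, 0.1953, 0.1145]
orientation: [-0.489, 3.1, 0.002]
contact_force: [-0.3, -0.4, 7.8]
grip_width: 0.0432
```

Run:
```python
from h import *
o=st();print(o['joints']);f=snap('wrist','w2.png')
```

```text
t 5.2 p [0.5873 0.1953 0.1145] rv [-4.89e-01  3.10e+00  2.00e-03] F [-0.3 -0.4  7.8] w 0.04322282217904884
[-0.54307002  0.53385032  0.16281664  1.81504129 -0.11569973  0.79810343
  1.56184119]
```

View pics/w2.png

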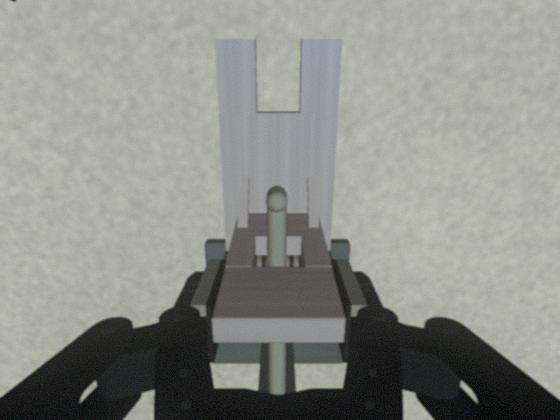

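Gripped: the pads are on both sides of the web, and the peg passes through the eye with its tip at (277,195). Now the lift.

Request:
carry_out --offset '[[0,0,-0.01],[0,0,-0.02],[0,0,-0.03],[0,0,-0.034],[0,0,-0.034],[0,0,-0.034]]' --turn '[[0,0,0],[0,0,0],[0,0,0],[0,0,0],[0,0,0],[0,0,0]]'

```text
clock: 5.85
tcp_pos: [0.5857, 0.1948, 0.1291]
orientation: [0.49, -3.103, 0.0]
contact_force: [-0.4, -0.6, -3.8]
grip_width: 0.0429
```

Run:
```python
from h import *
o=st();f=snap('wrist','w3.png');f=snap('side','s3.png')
a=cv2.imread('pics/s3.png')[215:320,140:280]; cv2.imwrite('pics/s3c.png',cv2.convertScaleAbs(cv2.resize(a,None,fx=4,fy=4,interpolation=cv2.INTER_CUBIC),alpha=1.5))
```

```text
t 5.85 p [0.5857 0.1948 0.1291] rv [ 0.49  -3.103  0.   ] F [-0.4 -0.6 -3.8] w 0.04287865891797277
```

View pics/s3c.png

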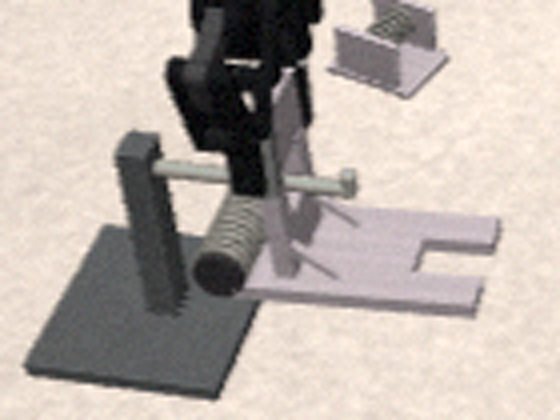

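The bracket is lifted clear: the wrist force equals its weight, and the side view shows it level on the peg. Next, slide it off along tool +x and then raise it.

Request:
carry_out --offset '[[0.04,0,0],[0.08,0,0],[0.12,0,0],[0.16,0,0],[0.2,0,0],[0.2,0,-0.1],[0.2,0,-0.2],[0.2,0,-0.25]]' --turn '[[0,0,0],[0,0,0],[0,0,0],[0,0,0],[0,0,0],[0,0,0],[0,0,0],[0,0,0]]'

```text
clock: 6.75
tcp_pos: [0.4922, 0.1644, 0.2583]
orientation: [-0.488, 3.098, 0.003]
contact_force: [0.9, 0.2, -3.0]
grip_width: 0.0434
```

Run:
```python
from h import *
o=st();print(o['joints'])
for c in ('scene','side'):
    f=snap(c)
    for q in ('stud_foot','nut_grip','washer'):
        for i,d in enumerate(outline_of(q,c)[:2]):
            m=d['region']; v,u=np.nonzero(m); print(c,q,round(d['score'],2),m.sum(),u.min(),u.max(),v.min(),v.max())
            if q=='stud_foot' and u.max()<210 and c=='scene': print(rect(f,m,.014))
        print([(np.round(w(f,d['xyz']),3).tolist(),round(d['score'],2)) for d in look_for(q,c)[:2]])
a=snap('scene','sc4.png'); im=cv2.imread('pics/sc4.png')[150:260,120:220]
cv2.imwrite('pics/sc4c.png',cv2.convertScaleAbs(cv2.resize(im,None,fx=5,fy=5,interpolation=cv2.INTER_CUBIC),alpha=1.5))
```

```text
t 6.75 p [0.4922 0.1644 0.2583] rv [-4.880e-01  3.098e+00  3.000e-03] F [ 0.9  0.2 -3. ] w 0.0434133478269354
[-0.61033106  0.20188218  0.19408786  1.92497715 -0.04592614  1.01335865
  1.487555  ]
scene stud_foot 0.92 4184 132 202 163 253
((510.3182373046875, -251.18954467773438), (232.1176300048828, 122.42193603515625), 7.64352560043335)
[([0.531, -0.247, 0.011], 0.73)]
scene nut_grip 0.95 642 152 177 163 195
scene nut_grip 0.24 1098 149 185 293 330
[([0.493, -0.252, 0.109], 0.91)]
[([0.498, -0.246, 0.031], 0.68)]
side stud_foot 0.6 2072 289 362 162 215
[([0.502, -0.238, 0.016], 0.88), ([0.473, 0.013, 0.012], 0.41)]
side nut_grip 0.58 398 334 352 162 191
side nut_grip 0.49 2453 146 228 248 314
[([0.489, -0.24, 0.099], 0.56)]
side washer 0.65 2397 235 319 182 248
[([0.485, -0.242, 0.036], 0.47)]
```

View pics/sc4c.png

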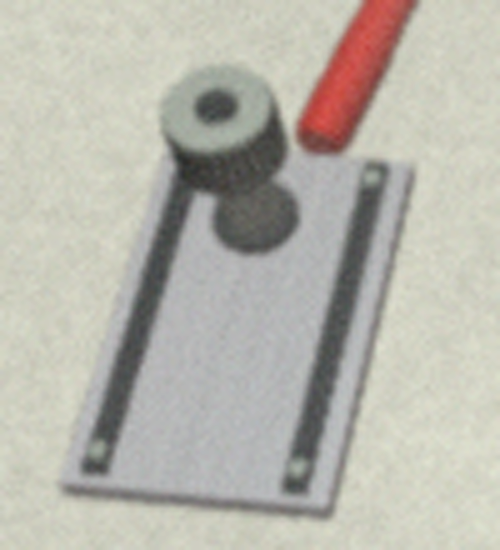

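The crop shows the nut top centred at (216,106) and the plate corners at (414,163), (328,508) and (64,487). The screwdriver tip is close to the plate's far end, but that isn't on the path.

Run:
```python
from h import *
f=snap('scene')
def P(l,z): 
    l=np.array(l,float); return ray(f,np.c_[120+(l[:,0]+.5)/5-.5,150+(l[:,1]+.5)/5-.5],z)[:,:2]
c=P([(414,163),(328,508),(64,487)],.012)
e=c[0]-c[1]; print(c.round(4),np.linalg.norm(e),'yaw',np.arctan2(-e[1],-e[0])); g=c[1]-c[2]; print(np.linalg.norm(g),'yaw2',np.arctan2(g[1],g[0])-np.pi/2)
# guide strips (inner edges) top z .016
s=P([(384,168),(308,490),(107,470),(190,190)],.016); print('strips',s.round(4))
for k in (s[0]-s[1],s[3]-s[2]): print(np.arctan2(-k[1],-k[0]))
n=P([(216,106)],.109)[0]; print('hole (nut top)',n, 'stud top z.096',P([(216,106)],.096)[0])
print('nut top ellipse ctr',P([(218,112)],.109))
for y in (0,.05,.1,.15):
    ux=np.array([np.cos(y),np.sin(y)]); print(y,'stud from near mid', (c[1]+c[2])/2-.13*ux)
# joint
print('TCP over', 0)
```

```text
[[ 0.4355 -0.2008]
 [ 0.6128 -0.184 ]
 [ 0.6253 -0.2945]] 0.1781275388221319 yaw 0.09449148406582802
0.11113020722474885 yaw2 0.11261484259483034
strips [[ 0.4436 -0.2119]
 [ 0.6083 -0.1934]
 [ 0.616  -0.2781]
 [ 0.473  -0.2938]]
0.1120881258450209
0.1096263145619682
hole (nut top) [ 0.48987488 -0.25373266] stud top z.096 [ 0.48083042 -0.26000162]
nut top ellipse ctr [[ 0.4926519  -0.25188634]]
0 stud from near mid [ 0.48903969 -0.23924213]
0.05 stud from near mid [ 0.48920215 -0.24573943]
0.1 stud from near mid [ 0.48968915 -0.25222048]
0.15 stud from near mid [ 0.49049945 -0.25866909]
TCP over 0
```

Request:
carry_out --offset '[[-0.04,-0.855,0.04],[-0.04,-0.855,0.04],[-0.04,-0.855,0.04],[-0.04,-0.855,0.04],[-0.04,-0.855,0.04],[-0.04,-0.855,0.04],[-0.04,-0.855,0.04],[-0.04,-0.855,0.04]]' --turn '[[0,0,0.135],[0,0,0.135],[0,0,0.135],[0,0,0.135],[0,0,0.135],[0,0,0.135],[0,0,0.135],[0,0,0.135]]'

```text
clock: 8.35
tcp_pos: [0.6321, -0.2117, 0.2354]
orientation: [-0.175, 3.137, 0.0]
contact_force: [1.2, 0.0, -2.5]
grip_width: 0.0427
```

```bash
python3 -c "
from h import *
o=st();plan([.641,-.2365,.18],3.249);print(o['joints'])"
```

```text
t 8.35 p [ 0.6321 -0.2117  0.2354] rv [-0.175  3.137  0.   ] F [ 1.2  0.  -2.5] w 0.04272029536589372
off [-0.012 -0.051  0.111]
turn [0.    0.    0.003]
[-0.0373518   0.49109824  0.38012679  1.60718227 -0.19990692  1.08173294
  2.07828092]
```

Request:
carry_out --offset '[[-0.012,-0.05,0.07],[-0.012,-0.05,0.15],[-0.012,-0.05,0.15],[-0.012,-0.05,0.15],[-0.012,-0.05,0.15]]' --turn '[[0,0,0.003],[0,0,0.003],[0,0,0.003],[0,0,0.003],[0,0,0.003]]'

```text
clock: 8.85
tcp_pos: [0.6418, -0.2335, 0.163]
orientation: [-0.169, 3.134, -0.001]
contact_force: [0.5, 0.2, -2.9]
grip_width: 0.0434
```

Run:
```python
from h import *
o=st();f=snap('wrist','w5.png')
for q in ['nut_grip','washer','stud_foot','bracket_mid']:
    print(q,[(np.round(w(f,d['xyz']),3).tolist(),round(d['score'],2)) for d in look_for(q,'wrist')[:2]])
a=cv2.imread('pics/w5.png'); cv2.imwrite('pics/w5.png',cv2.convertScaleAbs(cv2.resize(a,(800,600),interpolation=cv2.INTER_CUBIC),alpha=1.4))
```

```text
t 8.85 p [ 0.6418 -0.2335  0.163 ] rv [-1.690e-01  3.134e+00 -1.000e-03] F [ 0.5  0.2 -2.9] w 0.04342532486412846
nut_grip []
washer [([0.625, -0.227, 0.104], 0.41)]
stud_foot [([0.536, -0.247, 0.014], 0.94)]
bracket_mid [([0.623, -0.23, 0.102], 0.92), ([0.657, -0.034, 0.017], 0.69)]
```

View pics/w5.png

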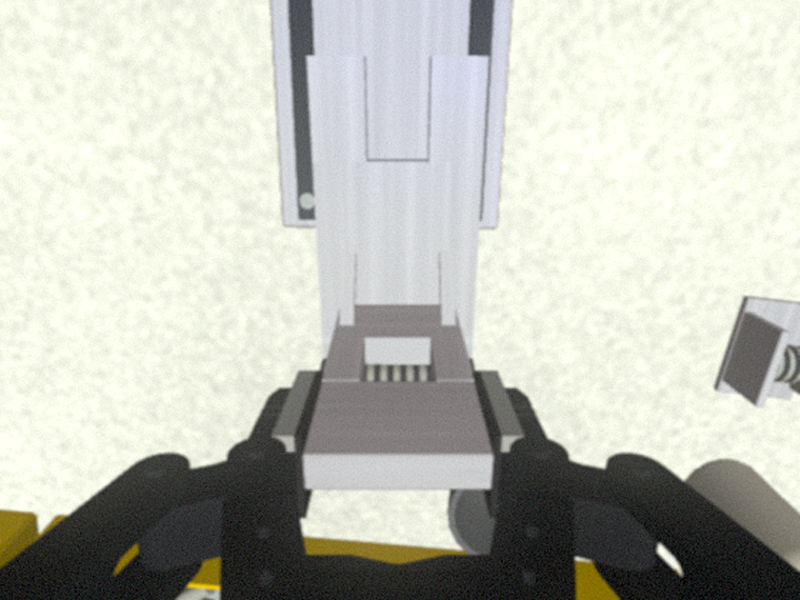

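The picture shows the plate's near corners at (283,226) and (496,228), and the slot end at (397,160) between columns 366 and 430. The bracket is a little right of centre over the plate.

Run:
```python
from h import *
f=snap('wrist'); o=st()
def P(l,z): 
    l=np.array(l,float); k=560/800; return ray(f,(l+.5)*k-.5,z)[:,:2]
def Y(d): return np.arctan2(d[1],d[0])
c=P([(283,226),(496,228),(272,0),(513,0)],.012); print(c.round(4),'w',np.linalg.norm(c[0]-c[1]))
print('yaws',Y(c[0]-c[2]),Y(c[1]-c[3]),Y(c[1]-c[0])-np.pi/2)
y=np.mean([Y(c[0]-c[2]),Y(c[1]-c[3])]); ux=np.array([np.cos(y),np.sin(y)]); uy=np.array([-ux[1],ux[0]])
stud=(c[0]+c[1])/2-.13*ux; print('stud',stud,y)
# foot top
t=P([(366,160),(430,160),(306,56),(489,56),(366,56),(430,56)],.0965); print('slot w',np.linalg.norm(t[0]-t[1]),'foot w',np.linalg.norm(t[2]-t[3]),'slot len',np.linalg.norm(t[0]-t[4]))
by=Y((t[0]+t[1]-t[4]-t[5])); by2=Y(t[1]-t[0])-np.pi/2; print('brk yaw',by,by2)
b=np.array([np.cos(by2),np.sin(by2)])
fork=(t[0]+t[1])/2-.011*b; print('fork',fork,'fork rel stud in plate frame',(fork-stud)@ux,(fork-stud)@uy)
tt=P([(304,454),(492,454),(492,487),(304,487)],.163-.0745+.1); print('web top',tt.mean(0),'fork from web',fork-tt.mean(0),np.linalg.norm(fork-tt.mean(0)),'tcp-web',o['tcp_pos'][:2]-tt.mean(0))
```

```text
t 9.15 p [ 0.6407 -0.2339  0.1617] rv [-1.670e-01  3.135e+00 -1.000e-03] F [ 0.3  0.  -2.6] w 0.0434868966224672
[[ 0.6212 -0.2962]
 [ 0.6102 -0.184 ]
 [ 0.5149 -0.3059]
 [ 0.5028 -0.1937]] w 0.11275921627156306
yaws 0.09086623994926843 0.08964434023991504 0.09814224680496753
stud [ 0.48620937 -0.25183008] 0.09025529009459174
slot w 0.022734407695564084 foot w 0.061479743010994 slot len 0.03394201280248356
brk yaw 0.10787940008472438 0.1075923064395028
fork [ 0.56505593 -0.24116293] fork rel stud in plate frame 0.07948709381206262 0.003517068575552028
web top [ 0.6382644  -0.23331012] fork from web [-0.07320847 -0.00785281] 0.07362843355533696 tcp-web [ 0.00240456 -0.00059814]
```

Request:
carry_out --offset '[[0,-0.0085,0.05],[0,-0.0085,0.1],[0,-0.0085,0.13],[0,-0.0085,0.14],[0,-0.0085,0.147],[0,-0.0085,0.147],[0,-0.0085,0.147]]' --turn '[[0,0,0.006],[0,0,0.006],[0,0,0.006],[0,0,0.006],[0,0,0.006],[0,0,0.006],[0,0,0.006]]'

```text
clock: 9.85
tcp_pos: [0.6413, -0.2386, 0.0881]
orientation: [-0.153, 3.136, -0.001]
contact_force: [0.8, -0.2, -3.0]
grip_width: 0.0434
```

Run:
```python
from h import *
o=st(); print(o['moment'])
f=snap('side','s6.png')
a=cv2.imread('pics/s6.png')[140:225,250:390]; cv2.imwrite('pics/s6c.png',cv2.convertScaleAbs(cv2.resize(a,None,fx=5,fy=5,interpolation=cv2.INTER_CUBIC),alpha=1.5))
```

```text
t 9.85 p [ 0.6413 -0.2386  0.0881] rv [-1.530e-01  3.136e+00 -1.000e-03] F [ 0.8 -0.2 -3. ] w 0.04341454169334122
[-0.01715532  0.00934701 -0.03835993]
```

View pics/s6c.png

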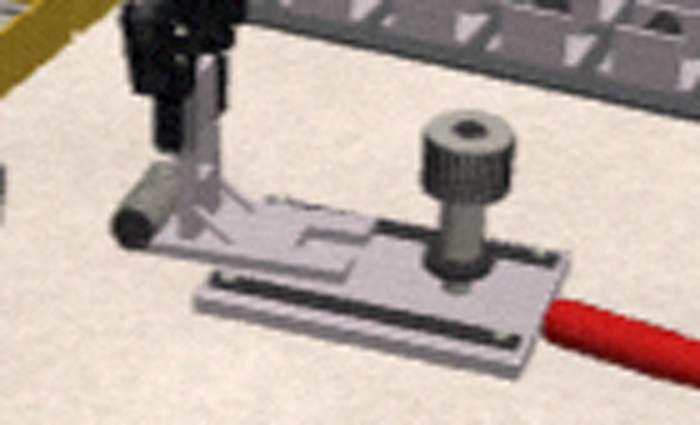

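The foot is level, just above the plate and between the strips; the washer sits higher on the stud. Slide in part way and check alignment from the wrist.

Request:
carry_out --offset '[[0.03,0,0],[0.055,0,0],[0.076,0,0],[0.076,0,0],[0.076,0,0]]' --turn '[[0,0,0],[0,0,0],[0,0,0],[0,0,0],[0,0,0]]'

```text
clock: 10.4
tcp_pos: [0.6023, -0.2427, 0.0879]
orientation: [0.152, -3.137, 0.0]
contact_force: [-4.4, -0.6, 7.5]
grip_width: 0.0431
```

Run:
```python
from h import *
o=st();f=snap('wrist','w7.png')
a=cv2.imread('pics/w7.png'); cv2.imwrite('pics/w7.png',cv2.convertScaleAbs(cv2.resize(a,(800,600),interpolation=cv2.INTER_CUBIC),alpha=1.4))
```

```text
t 10.4 p [ 0.6023 -0.2427  0.0879] rv [ 0.152 -3.137  0.   ] F [-4.4 -0.6  7.5] w 0.0430967785768834
```

View pics/w7.png

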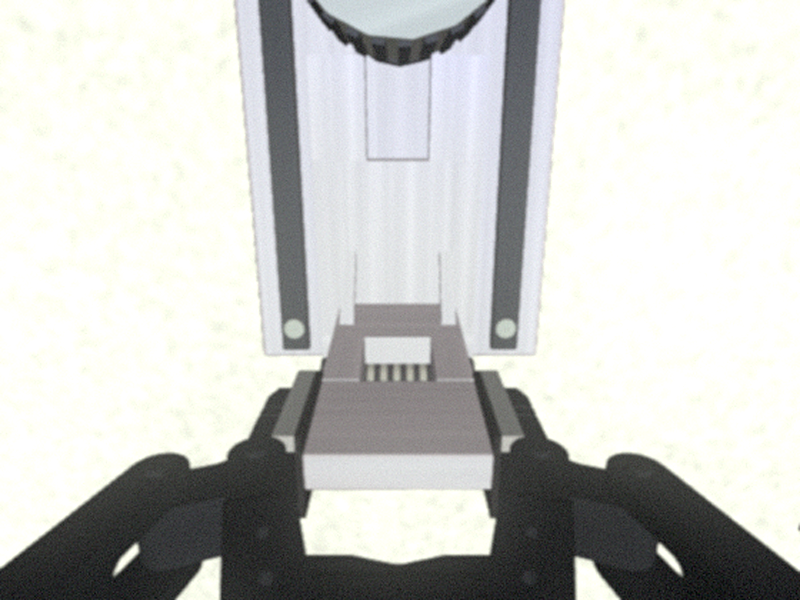

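The slot centre (398) is about 1 mm left of the plate and nut centre (401), and the foot rests lightly on the plate. I'll ease up 1.5 mm, shift 1 mm and slide on.

Request:
carry_out --offset '[[0,0.002,-0.003],[0.02,0.002,-0.003],[0.04,0.002,-0.003],[0.055,0.002,-0.003],[0.07,0.002,-0.003],[0.078,0.002,-0.003],[0.078,0.002,-0.003]]' --turn '[[0,0,0],[0,0,0],[0,0,0],[0,0,0],[0,0,0],[0,0,0],[0,0,0]]'

```text
clock: 11.15
tcp_pos: [0.5627, -0.2451, 0.0885]
orientation: [0.151, -3.137, -0.0]
contact_force: [-0.1, -0.6, -2.9]
grip_width: 0.0431
```

Request:
carry_out --offset '[[0.006,0,0],[0.01,0,0],[0.01,0,0]]' --turn '[[0,0,0],[0,0,0],[0,0,0]]'

```text
clock: 11.45
tcp_pos: [0.5604, -0.245, 0.0889]
orientation: [-0.154, 3.135, -0.001]
contact_force: [3.8, 1.1, -3.8]
grip_width: 0.0434
```

Request:
carry_out --offset '[[0.004,0,0],[0.004,0,0],[0.004,0,0]]' --turn '[[0,0,0],[0,0,0],[0,0,0]]'

```text
clock: 11.75
tcp_pos: [0.5599, -0.245, 0.0893]
orientation: [-0.154, 3.133, -0.001]
contact_force: [6.8, 1.3, -3.5]
grip_width: 0.043
```

Run:
```python
from h import *
o=st();f=snap('wrist','w8.png')
g=snap('side','s8.png')
a=cv2.imread('pics/w8.png')[0:300,140:420]; b=cv2.imread('pics/s8.png')[140:225,270:370]
a=cv2.resize(a,(480,514));b=cv2.resize(b,(320,272),interpolation=cv2.INTER_CUBIC)
c=np.zeros((514,800,3),np.uint8);c[:,:480]=a;c[:272,480:]=b
cv2.imwrite('pics/m8.png',cv2.convertScaleAbs(c,alpha=1.4))
```

```text
t 11.75 p [ 0.5599 -0.245   0.0893] rv [-1.540e-01  3.133e+00 -1.000e-03] F [ 6.8  1.3 -3.5] w 0.04304223371242368
```

View pics/m8.png

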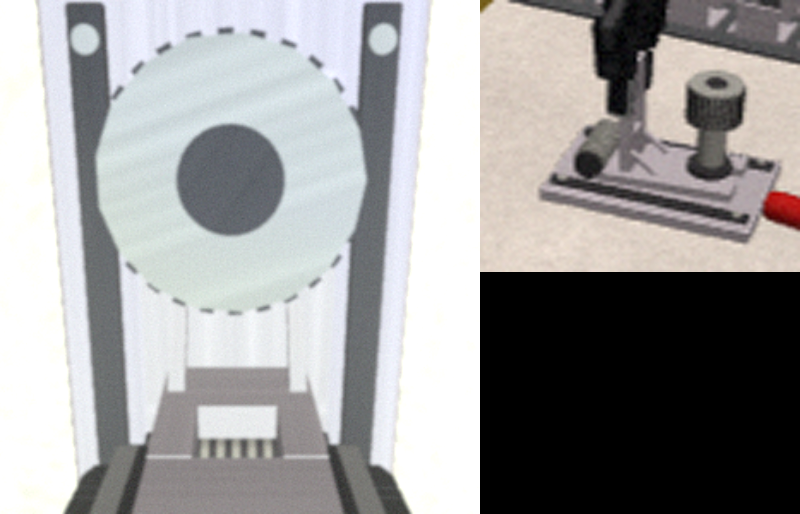

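Force builds against the stud with almost no movement, and the side view shows the fork under the washer. Relax the push, set the foot down, then release.

Request:
carry_out --offset '[[-0.006,0,0],[-0.006,0,0.004],[-0.006,0,0.006],[-0.006,0,0.006],[-0.006,0,0.006]]' --turn '[[0,0,0],[0,0,0],[0,0,0],[0,0,0],[0,0,0]]'

```text
clock: 12.35
tcp_pos: [0.5607, -0.2452, 0.0881]
orientation: [-0.153, 3.136, 0.001]
contact_force: [-3.5, 4.7, 17.2]
grip_width: 0.0433
```

Run:
```python
from h import *
o=st();print(o['joints'])
```

```text
t 12.35 p [ 0.5607 -0.2452  0.0881] rv [-1.530e-01  3.136e+00  1.000e-03] F [-3.5  4.7 17.2] w 0.04330463095481983
[ 0.06649563  0.57912284  0.3302206   1.85266389 -0.26523711  0.75127809
  2.20968176]
```

Request:
carry_out --offset '[[0,0,-0.006],[0,0,-0.006]]' --turn '[[0,0,0],[0,0,0]]'

```text
clock: 12.55
tcp_pos: [0.5607, -0.2452, 0.089]
orientation: [-0.153, 3.136, -0.001]
contact_force: [3.5, 0.6, -0.5]
grip_width: 0.0432
```

Request:
carry_out --offset '[[0,0,0],[0,0,0],[0,0,0],[0,0,0],[0,0,0],[0,0,0],[0,0,-0.1],[0,0,-0.2]]' --turn '[[0,0,0],[0,0,0],[0,0,0],[0,0,0],[0,0,0],[0,0,0],[0,0,0],[0,0,0]]' --hand 0

```text
clock: 13.35
tcp_pos: [0.5587, -0.2447, 0.1882]
orientation: [0.152, -3.134, -0.002]
contact_force: [1.4, -1.0, 0.8]
grip_width: 0.0854
```

Run:
```python
from h import *
o=st();f=snap('wrist','w9.png');print(o['joints'])
for q in ('nut_grip','washer','bracket_mid'):
    print(q,[(np.round(w(f,d['xyz']),4).tolist(),round(d['score'],2)) for d in look_for(q,'wrist')[:2]])
g=cv2.medianBlur(cv2.cvtColor(f['pixels'],cv2.COLOR_RGB2GRAY),3)
print(cv2.HoughCircles(g,cv2.HOUGH_GRADIENT,1.2,60,param1=120,param2=30,minRadius=45,maxRadius=100))
for u in (100,): pass
```

```text
t 13.35 p [ 0.5587 -0.2447  0.1882] rv [ 1.520e-01 -3.134e+00 -2.000e-03] F [ 1.4 -1.   0.8] w 0.08536043461666326
[ 0.02098954  0.45041862  0.38518826  1.79043665 -0.2024119   0.94396254
  2.1594699 ]
nut_grip [([0.4883, -0.2516, 0.1073], 0.57), ([0.4929, -0.0298, 0.0056], 0.39)]
washer []
bracket_mid [([0.5471, -0.2406, 0.0309], 0.69)]
[[[282.6      120.600006  66.      ]
  [450.6      328.2       54.96    ]]]
```

View pics/w9.png

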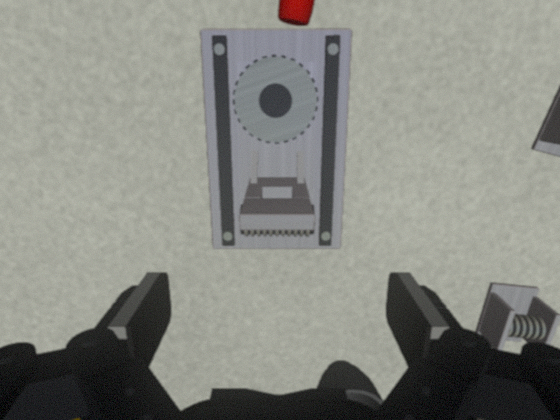

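The picture shows the nut at (275,99), the plate corners at (202,30), (351,29), (341,248) and (215,248), and the bracket standing straight between the strips. That was my 12th view, so from here I rely on measurements only.

Run:
```python
from h import *
f=snap('wrist'); o=st()
n=ray(f,[[275.5,99.5]],.108)[0]; print('nut',n)
c=ray(f,[(202,30),(351,29),(341,248),(215,248)],.012)[:,:2]
def Y(d): return np.arctan2(d[1],d[0])
y=np.mean([Y(c[3]-c[0]),Y(c[2]-c[1])]);ux=np.array([np.cos(y),np.sin(y)]);print('yaw',y,'len',np.linalg.norm(c[3]-c[0]),np.linalg.norm(c[2]-c[3]))
print('stud from plate',c.mean(0)-.04*ux)
# tab top near edge: z .112
t=ray(f,[(240,215),(315,215),(315,234),(240,234)],.112)[:,:2];print('tab',t.mean(0),np.linalg.norm(t[0]-t[1]),'rel nut',(t.mean(0)-n[:2])@ux)
# nut circle radius via hough restricted
g=cv2.medianBlur(cv2.cvtColor(f['pixels'],cv2.COLOR_RGB2GRAY),3)
print(cv2.HoughCircles(g[50:155,225:330],cv2.HOUGH_GRADIENT,1,60,param1=100,param2=12,minRadius=36,maxRadius=50))
plan([n[0],n[1],.16],3.24)
```

```text
t 13.6 p [ 0.5597 -0.2449  0.1884] rv [ 1.530e-01 -3.138e+00 -1.000e-03] F [-0.2 -0.8 -0.1] w 0.08556953585420461
nut [ 0.49030348 -0.25309687  0.108     ]
yaw 0.10429127979571688 len 0.1785440629548042 0.11309670261398873
stud from plate [ 0.49178269 -0.25248197]
tab [ 0.56103021 -0.2450798 ] 0.04407016440817864 rel nut 0.07117704455107088
[[[55.5 48.5 43.8]]]
off [ 0.14  -0.003  0.057]
turn [ 0.     0.    -0.001]
```

Request:
carry_out --offset '[[0.07,-0.003,0],[0.14,-0.003,0.03],[0.14,-0.003,0.05],[0.14,-0.003,0.1],[0.14,-0.003,0.15],[0.14,-0.003,0.199],[0.14,-0.003,0.199],[0.14,-0.003,0.199]]' --turn '[[0,0,0],[0,0,0],[0,0,0],[0,0,0],[0,0,0],[0,0,0],[0,0,0],[0,0,0]]'

```text
clock: 14.4
tcp_pos: [0.4897, -0.2532, 0.0882]
orientation: [0.152, -3.135, -0.001]
contact_force: [0.9, -0.5, -0.1]
grip_width: 0.0856
```

Request:
carry_out --offset '[[0,0,0],[0,0,0],[0,0,0],[0,0,0],[0,0,0],[0,0,0],[0,0,0]]' --turn '[[0,0,0],[0,0,0],[0,0,0],[0,0,0],[0,0,0],[0,0,0],[0,0,0]]' --hand 1 --force 40

```text
clock: 15.1
tcp_pos: [0.491, -0.2534, 0.0902]
orientation: [-0.152, 3.136, -0.0]
contact_force: [-1.1, 1.3, 5.5]
grip_width: 0.0438
```

Run:
```python
from h import *
o=st();print(o['joints'],o['moment'])
```

```text
t 15.1 p [ 0.491  -0.2534  0.0902] rv [-0.152  3.136 -0.   ] F [-1.1  1.3  5.5] w 0.04378888007705831
[ 0.09569838  0.49849015  0.34365862  1.99554774 -0.25784481  0.6873255
  2.26903287] [ 0.16314504  0.26815378 -0.02888048]
```

Request:
carry_out --offset '[[0,0,0.0008],[0,0,0.0016],[0,0,0.0024],[0,0,0.0032],[0,0,0.004],[0,0,0.0048],[0,0,0.0056],[0,0,0.0064]]' --turn '[[0,0,0.09],[0,0,0.18],[0,0,0.27],[0,0,0.36],[0,0,0.45],[0,0,0.54],[0,0,0.63],[0,0,0.72]]'

```text
clock: 15.9
tcp_pos: [0.4897, -0.2554, 0.0869]
orientation: [1.491, 2.764, -0.003]
contact_force: [-4.0, -3.6, 5.1]
grip_width: 0.044
```

Run:
```python
from h import *
o=st();print(o['joints'],o['moment'])
```

```text
t 15.9 p [ 0.4897 -0.2554  0.0869] rv [ 1.491  2.764 -0.003] F [-4.  -3.6  5.1] w 0.043968995499175344
[-0.11285429  0.56455297  0.63097124  2.01101954 -0.49632089  0.71959738
  1.4080759 ] [-1.075217    1.34714073  0.12773413]
```

Request:
carry_out --offset '[[0,0,0.0008],[0,0,0.0016],[0,0,0.0024],[0,0,0.0032],[0,0,0.004],[0,0,0.0048],[0,0,0.0056],[0,0,0.0064]]' --turn '[[0,0,0.09],[0,0,0.18],[0,0,0.27],[0,0,0.36],[0,0,0.45],[0,0,0.54],[0,0,0.63],[0,0,0.72]]'

```text
clock: 16.7
tcp_pos: [0.4875, -0.255, 0.0835]
orientation: [-2.7, -1.603, 0.004]
contact_force: [-8.6, -1.5, 10.3]
grip_width: 0.0437
```

Run:
```python
from h import *
o=st();print(o['joints'],o['moment'])
```

```text
t 16.7 p [ 0.4875 -0.255   0.0835] rv [-2.7   -1.603  0.004] F [-8.6 -1.5 10.3] w 0.043692565413085346
[-0.29015022  0.68343719  0.90528739  2.02471985 -0.75295125  0.80992005
  0.5648866 ] [-0.29824984  2.63938524  0.04851202]
```

Request:
carry_out --offset '[[-0.0024,-0.0044,0.0008],[-0.0024,-0.0044,0.0016],[-0.0024,-0.0044,0.0024],[-0.0024,-0.0044,0.0032],[-0.0024,-0.0044,0.004]]' --turn '[[0,0,0.09],[0,0,0.18],[0,0,0.27],[0,0,0.36],[0,0,0.45]]'

```text
clock: 17.2
tcp_pos: [0.4863, -0.254, 0.0817]
orientation: [-3.079, -0.62, 0.002]
contact_force: [-7.2, 1.3, 10.1]
grip_width: 0.0438
```

Run:
```python
from h import *
o=st();print(o['joints'],o['moment'],o['tau'])
```

```text
t 17.2 p [ 0.4863 -0.254   0.0817] rv [-3.079e+00 -6.200e-01  2.000e-03] F [-7.2  1.3 10.1] w 0.0438445547286285
[-0.37339249  0.7825533   1.05816664  2.03398731 -0.90662631  0.89551186
  0.02828121] [0.47289556 1.7693398  0.11479378] [ -0.43260883 -45.32250524  14.4602859  -17.31729627  -1.29078258
  -1.72401253   1.35879356]
```

Request:
carry_out --offset '[[-0.001,0,0.0008],[-0.001,0,0.0016],[-0.001,0,0.0024],[-0.001,0,0.0032],[-0.001,0,0.0036]]' --turn '[[0,0,0.09],[0,0,0.18],[0,0,0.27],[0,0,0.36],[0,0,0.4]]'

```text
clock: 17.7
tcp_pos: [0.4902, -0.2539, 0.0805]
orientation: [3.126, -0.306, 0.006]
contact_force: [3.8, 0.9, 8.7]
grip_width: 0.0436
```

Run:
```python
from h import *
o=st();print(o['joints'],o['moment'],o['tau'])
```

```text
t 17.7 p [ 0.4902 -0.2539  0.0805] rv [ 3.126 -0.306  0.006] F [3.8 0.9 8.7] w 0.043647310600347225
[-0.42566937  0.88321048  1.17475658  2.03291804 -1.02693636  0.98621661
 -0.46793803] [ 0.02871971 -0.79866806  1.23600498] [  2.83612601 -43.85556221  19.23193395  -8.73953104   0.2496456
   0.1018144   -1.22196492]
```

Request:
carry_out --offset '[[0,0,0],[0,0,0]]' --turn '[[0,0,0.05],[0,0,0.1]]'

```text
clock: 17.9
tcp_pos: [0.4908, -0.2542, 0.0805]
orientation: [3.094, -0.537, 0.008]
contact_force: [3.2, -0.5, 6.7]
grip_width: 0.0438
```

Run:
```python
from h import *
o=st();print(o['joints'],o['moment'],o['tau'][6])
```

```text
t 17.9 p [ 0.4908 -0.2542  0.0805] rv [ 3.094 -0.537  0.008] F [ 3.2 -0.5  6.7] w 0.043797030733060356
[-0.43524299  0.90780834  1.20101283  2.03264876 -1.05236187  1.00971541
 -0.59612165] [-0.12940247 -0.76082636  1.04019573] -0.2905820030719042
```

The moment about the axis jumped from 0.1 to over 1 N m, so the nut is against its stop and the pads are slipping. Release and retreat.

Request:
carry_out --offset '[[0,0,0],[0,0,0],[0,0,0],[0,0,0],[0,0,0],[0,0,0]]' --turn '[[0,0,0],[0,0,0],[0,0,0],[0,0,0],[0,0,0],[0,0,0]]' --hand 0

```text
clock: 18.5
tcp_pos: [0.4873, -0.2537, 0.0788]
orientation: [-3.094, 0.541, 0.0]
contact_force: [-0.2, -0.0, 0.5]
grip_width: 0.0852
```

Request:
carry_out --offset '[[0,0,-0.03],[0,0,-0.1],[0,0,-0.2],[0,0,-0.3],[0,0,-0.3],[0,0,-0.3]]' --turn '[[0,0,0],[0,0,0],[0,0,0],[0,0,0],[0,0,0],[0,0,0]]'

```text
clock: 19.1
tcp_pos: [0.4878, -0.2541, 0.2307]
orientation: [-3.094, 0.541, -0.005]
contact_force: [0.2, 0.2, 0.0]
grip_width: 0.0852
```

Run:
```python
from h import *
o=st()
for c in ('scene','side','wrist'):
    f=snap(c,c+'_end.png')
    for q in ('nut_grip','bracket_mid','yoke_a'):
        print(c,q,[(np.round(w(f,d['xyz']),4).tolist(),round(d['score'],2)) for d in look_for(q,c)[:2]])
    m=reg('nut_grip',c)
    if m is not None: v,u=np.nonzero(m); print(c,m.sum(),u.min(),u.max(),v.min(),v.max())
```

```text
t 19.1 p [ 0.4878 -0.2541  0.2307] rv [-3.094  0.541 -0.005] F [0.2 0.2 0. ] w 0.08521119935073745
scene nut_grip []
scene bracket_mid []
scene yoke_a [([0.6725, -0.0111, 0.0132], 0.92), ([0.4933, -0.0094, 0.0195], 0.82)]
scene 588 153 178 166 196
side nut_grip [([0.4899, -0.2411, 0.0895], 0.58), ([0.2998, 0.229, 0.0096], 0.45)]
side bracket_mid [([0.5498, -0.2335, 0.0292], 0.69)]
side yoke_a [([0.6593, -0.0044, 0.0249], 0.75), ([0.4764, 0.0023, 0.022], 0.66)]
side 423 334 351 164 194
wrist nut_grip [([0.4932, -0.2535, 0.0973], 0.56)]
wrist bracket_mid [([0.5545, -0.2461, 0.0182], 0.55)]
wrist yoke_a [([0.4856, -0.0102, 0.0232], 0.85)]
wrist 3439 246 309 159 228
```

Run:
```python
from h import *
f=snap('wrist'); g=cv2.GaussianBlur(cv2.cvtColor(f['pixels'],cv2.COLOR_RGB2GRAY),(3,3),0)
ux=np.array([np.cos(.1),np.sin(.1)]);uy=np.array([-ux[1],ux[0]]);s0=np.array([.490,-.2525])
def prof(z,ss,off):
    out=[]
    for s in ss:
        v=[]
        for k in off:
            p=proj(f,[*(s0+s*ux+k*uy),z]); i,j=int(round(p[1])),int(round(p[0]))
            if 0<=i<420 and 0<=j<560: v.append(int(g[i,j]))
        out.append(int(np.mean(v)) if v else -1)
    return out
ss=np.arange(50,96,1.5)/1000
print(list(zip((ss*1000).tolist(),prof(.112,ss,np.linspace(-.012,.012,7)))))
s2=np.arange(-36,36,2)/1000
print('nut top z.0986 x', list(zip((s2*1000).round().tolist(),prof(.0986,s2,[0]))))
```

```text
[(50.0, 142), (51.5, 142), (53.0, 142), (54.5, 141), (56.0, 141), (57.5, 140), (59.0, 139), (60.5, 132), (62.0, 142), (63.5, 142), (65.0, 142), (66.5, 142), (68.0, 141), (69.5, 132), (71.0, 143), (72.5, 150), (74.0, 148), (75.5, 145), (77.0, 134), (78.5, 94), (80.0, 94), (81.5, 106), (83.0, 109), (84.5, 112), (86.0, 114), (87.5, 111), (89.0, 111), (90.5, 115), (92.0, 108), (93.5, 106), (95.0, 99)]
nut top z.0986 x [(-36.0, 77), (-34.0, 77), (-32.0, 79), (-30.0, 77), (-28.0, 58), (-26.0, 55), (-24.0, 96), (-22.0, 134), (-20.0, 138), (-18.0, 137), (-16.0, 133), (-14.0, 133), (-12.0, 128), (-10.0, 72), (-8.0, 65), (-6.0, 65), (-4.0, 67), (-2.0, 65), (0.0, 65), (2.0, 66), (4.0, 64), (6.0, 75), (8.0, 130), (10.0, 131), (12.0, 132), (14.0, 134), (16.0, 132), (18.0, 133), (20.0, 111), (22.0, 63), (24.0, 56), (26.0, 93), (28.0, 142), (30.0, 145), (32.0, 145), (34.0, 144)]
```

The two web-to-nut estimates (71 and 75 mm) and the contact evidence (about 68 mm) disagree somewhat. I have plenty of time, so I'll check the fork tips directly from above the stud.

Request:
carry_out --offset '[[-0.188,0.085,0],[-0.188,0.085,0],[-0.188,0.085,0],[-0.188,0.085,0],[-0.188,0.085,0],[-0.188,0.085,0],[-0.188,0.085,0]]' --turn '[[0,0,-0.3],[0,0,-0.3],[0,0,-0.3],[0,0,-0.3],[0,0,-0.3],[0,0,-0.3],[0,0,-0.3]]'

```text
clock: 20.6
tcp_pos: [0.3854, -0.2619, 0.2288]
orientation: [3.136, 0.162, -0.002]
contact_force: [-0.0, 1.0, 0.2]
grip_width: 0.0854
```

```bash
cat > pr.py <<'E'
from h import *
o=st(); f=snap('wrist','wend2.png'); print('cam',w(f,[0,0,0]).round(3))
g=cv2.GaussianBlur(cv2.cvtColor(f['pixels'],cv2.COLOR_RGB2GRAY),(3,3),0)
ux=np.array([np.cos(.1),np.sin(.1)]);uy=np.array([-ux[1],ux[0]]);s0=np.array([.490,-.2525])
def prof(n,z,a,b,off,st=1.0):
    out=[]
    for s in np.arange(a,b,st)/1000:
        v=[]
        for k in off:
            p=proj(f,[*(s0+s*ux+k*uy),z]); i,j=int(round(p[1])),int(round(p[0]))
            if 0<=i<420 and 0<=j<560: v.append(int(g[i,j]))
        out.append(int(np.mean(v)) if v else -1)
    print(n,a,'step',st,out)
prof('tab',.112,58,88,np.linspace(-.012,.012,7))
prof('nut',.0986,-28,28,[-.002,0,.002])
for sg in (1,-1): prof('fork %d'%sg,.020,-62,-10,sg*np.linspace(.022,.027,4))
E
python3 pr.py
```

```text
t 20.6 p [ 0.3854 -0.2619  0.2288] rv [ 3.136e+00  1.620e-01 -2.000e-03] F [-0.   1.   0.2] w 0.08538173833305654
cam [ 0.461 -0.253  0.357]
tab 58 step 1.0 [-1, -1, -1, -1, -1, -1, -1, -1, -1, -1, -1, -1, -1, -1, -1, -1, -1, -1, -1, -1, -1, -1, -1, -1, -1, -1, -1, -1, -1, -1]
nut -28 step 1.0 [133, 133, 126, 105, 105, 122, 125, 128, 130, 129, 127, 126, 126, 126, 126, 126, 123, 114, 72, 56, 54, 54, 55, 54, 55, 55, 54, 54, 55, 55, 54, 54, 54, 52, 59, 82, 118, 127, 123, 123, 124, 126, 125, 125, 125, 126, 124, 122, 117, 118, 135, 137, 137, -1, -1, -1]
fork 1 -62 step 1.0 [78, 81, 85, 96, 100, 105, 111, 116, 124, 138, 145, 140, 126, 129, 132, 133, 132, 132, 133, 133, 133, 133, 133, 133, 133, 133, 132, 133, 134, 133, 133, 133, 133, 133, 136, 139, 139, 140, 140, 140, 140, 140, 140, 140, 139, 139, 139, 135, 130, 127, 124, 127]
fork -1 -62 step 1.0 [155, 156, 156, 155, 155, 154, 153, 157, 158, 157, 149, 138, 129, 133, 135, 135, 136, 136, 135, 135, 135, 136, 136, 136, 135, 135, 134, 134, 135, 135, 135, 135, 135, 135, 136, 138, 139, 139, 139, 139, 139, 139, 139, 139, 139, 138, 137, 135, 126, 122, 120, 121]
```

The fork tips sit at -28 mm and the stud at -2 mm, so the fork point is about 3 mm past the stud axis. That matches the slot's end touching the stud. The tab edges, re-read at 60.5 and 69.5 mm, agree (web 67 mm from the stud), so I'm handing in.

```bash
python3 -c "
from h import *
st(); print(r.hand_in())"
```

```text
t 20.65 p [ 0.3852 -0.2619  0.2288] rv [ 3.136e+00  1.620e-01 -2.000e-03] F [-0.3 -0.  -0. ] w 0.08500988460524098
the job is handed in; nothing more can be done
None
```

I lifted the bracket about 14.5 mm, slid it off the peg and set it between the guide strips. I pushed its fork under the nut until it touched the stud, then turned the nut clockwise to its stop, let go and backed away. I handed the job in at 20.65 s; it gave no verdict.

**Checks that agreed**
- **Nut at its stop:** the resisting moment jumped from about 0.1 to over 1 N m, and the pads then slipped. The nut's visible surface sat about 10 mm lower, close to where the stop should put it.
- **Fork up to the stud:** the last wrist picture puts the fork point about 3 mm past the stud axis; the limit is 7 mm. That matches the contact I felt on pushing in.
- **Hands off:** the wrist force was about zero at the end, with the gripper open and well clear.
- **Bystanders:** no unexpected contact showed. I re-measured only the two yokes, which are where they were; the wrench, screwdriver, bottle and cup were not measured again.

**Checks that disagreed or were missing**
- Two earlier estimates of the web's distance from the stud gave 71 and 75 mm, against an expected 67 mm. I put the 75 mm down to misread tab edges, because re-reading them gave 67 mm. The 71 mm was read by hand and never explained.
- The washer's force on the bracket was not measured; I infer it from the nut being at its stop.

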